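# Load the charging cradle

## Robot

A 6-joint arm with a two-finger parallel gripper is mounted at the origin on the work surface. World frame = base frame: x ahead of the robot, y to its left, z up, the work surface at z = 0. Lengths are in m, angles in rad, forces in N, time in s.
With the tool pointing down it reaches from about 0.4 to 0.825 m from the base axis. Payload 7 kg.
Tool frame: the origin (TCP) lies midway between the tips of the shut fingers; the grasp point (between the pads) lies hold_point_z behind it (hold_point_z is the distance from the TCP to the grasp point, in m); z points along the fingers, y is the line along which they close (so a half turn about z gives the same grasp; the last joint's range is limited). The gripper opens to 88 mm and grips with 3 to 60 N. Pads are 19 mm wide; open, the fingers measure 130 mm over their backs; the gripper's body (78 mm by 193 mm) begins 47 mm behind the grasp point.
Start: joints at [-0.883, 0.359, 0.012, 0, -1.224, -0.288], TCP at [0.263, -0.622, 0.187] pointing down, gripper open.
Joint ranges: [-3.07, 3.07], [-1.43, 2.12], [-1.02, 1.25], [-3.03, 1.67], [-3.05, -0], [-3.03, 3.03]. Speed limits (rad/s): [2.39, 2.39, 3.01, 3.14, 3.14, 3.14].

## Interface

Orientations are given as [roll, pitch, yaw] about the fixed x, y, z axes, in that order (R = Rz(yaw) Ry(pitch) Rx(roll)).
In Python, from station import * gives the robot as it stands.
- The arm moves only by the tool apply_moves, never from a script. Its argument "steps" is a list of rows, each an object with "translation": the shift along the world's x, y, z scaled (see below), a list of three; "rotation": the turn, a rotation vector about the world's x, y, z scaled (see below), a list of three. A call has exactly 10 rows; each row is the pose to reach, as a shift and turn from the pose commanded when the call began; what a row does not reach only later rows make up. The controller multiplies each number of a shift by 250 mm and each number of a turn by 30 degrees. A row lasts 1/12 s, in which the tool goes at most 41.7 mm and 7.16 degrees, less where a joint would pass 70% of its speed; a pose out of reach is approached as far as the arm can. A call with a number of a shift or a turn outside -1 to 1 is refused whole. A call with a gripper value outside its range is refused whole. "jaw" is the closure, from -1 (fully open) to 1 (shut), so that 0 is half open, set as the call begins (left out, the last holds). The fingers move at their own pace and stop on an object; "newtons" is the grip in N (left out, the last holds). Time passes only in rows, so rows that repeat a pose let the fingers close, or fill a call up. It gives the time, the measured TCP pose, the force, the opening and the grip force at its end, in the units of the state.
- get_state(): the state, without advancing time (a new reading comes with each control period).
- grab_frame(name): name is "side" or "top" or "wrist"; returns the picture (400x640x3 uint8, blue, green, red); there is no depth.
- camera_model(name): a dict with "fx", "fy", "cx", "cy" (pixels), "xyz" and "rotation" of the camera in the world. Camera axes: x right, y down, z forward; pixel columns grow to the right and rows downward; lengths in m; the calibration is good to about 2 mm. The wrist camera is an equidistant fisheye: a pixel r from the principal point sees the ray r / f radians off the axis. A picture is of the moment at which its call begins: read the wrist's pose just before it. camera_model takes no time and is no camera call; for the wrist camera it gives the pose at the moment of the call.
- job_done(): hands the job in; it is judged then, once.
The state is a dict: "t": time; "q": joint angles; "qd": joint speeds; "joint_efforts": joint torques, N m; "eef_pos": TCP position; "ee_rot": TCP orientation; "force": force on the tool from outside, world axes, zero at the start; "moment": the same for the moment, N m; "width": finger opening in m; "gripper_force": force on a finger pad.
Only numpy, scipy, OpenCV 4.12 (cv2) and the standard library are available. Lean on these libraries where they do the work, as an engineer would, in place of code of your own. Each camera call takes 0.05 s, during which the arm holds its last target. There are 200 camera calls.

## Task

Take the thicker of the two rechargeable cells from the wooden rest and load it into the charger's cradle: press its flat end gently against the coil spring until the button end can be rolled down past the retaining lip, then let it forward so that it lies level on its supports, held by the spring under the lip. Don't crush the spring, don't force the cell against the lip or the cradle, and leave the other things where they are.

Things in the scene. Friction and masses are not known exactly. Their poses are not given: they have to be found in the camera images.
- cell_mid (a point): Centre of the thicker cell: plain white cylinder, 21 mm diameter, 72 mm long, about 70 g, lying level (axis 34 mm above the table) on two V supports of the wooden rest. x runs along it to the button end (+36 mm); flat end at -36 mm. The supports touch it 17 to 23 mm either side of the centre: the middle 34 mm are free for fingers down to 8 mm above the table.
- cell_nub (a point): Outer face of the thicker cell's steel button (7 mm diameter, 2 mm high, counted in the 72 mm), 36 mm from the cell's centre.
- thin_cell_mid (a point): Bystander, to be left where it is: centre of a thinner cell (14.5 mm diameter, 50 mm long) on the rest's other pair of V supports, 70 mm beside the thicker cell; which of the two places holds which cell changes.
- charger: Grey charger, a fixed box 200 x 110 x 28 mm; origin under its centre on the table, x along its length, z up. A narrow black cradle runs along x on its top, centred on y = 0, screwed fast through slots: it may sit up to 10 mm either way along x. That shift c is NOT included in any position given here; it must be felt or seen. The cradle does not move under load.
- seat (a point): Where the centre of a seated cell lies if c = 0 (x 0, y 0, z 56 mm in the charger frame; really c farther along x). Axes as the charger's; the button points to +x. Two V supports, 24 to 30 mm on the spring side and 21 to 27 mm on the lip side of it, rise to z = 51 mm, 10 mm either side of y = 0. Between them the floor is at z = 32 mm and the sides are open for fingers.
- spring_tip (a point): Domed steel tip (10 mm wide) of the free spring if c = 0: 31 mm from the seat towards -x, at the seat's height. A cell's flat end pushes it towards -x; a seated cell keeps it pressed 5 mm. 26 mm behind the tip begins the spring housing, 24 mm wide, its top at z = 63 mm.
- lip_edge (a point): Top edge of the retaining lip if c = 0: 29 mm from the seat towards +x, z = 72 mm. The lip, 16 mm wide in y and 3 mm thick (underside z = 69 mm), juts 7 mm towards the spring from the end wall, whose face touches a seated cell's button. The cell passes the lip when the spring is pressed over 10.5 mm; with the flat end 7 mm high and the button end tilted up 31 degrees it clears the lip wherever c lies.
- spring (a joint): How far the spring tip is pressed in, m: 0 free, 0.015 hard stop; from 0.013 on the coils are crushed, which spoils the spring. Stiffness 0.7 N per mm from zero: 7.4 N at 10.5 mm (passes the lip), 8.2 N at 11.7 mm (good), 9.1 N at 13 mm (crushed).
- bottle_a: Bystander, to be left where it is: amber bottle with label and black cap, 68 mm diameter, 170 mm high, origin under its centre.
- bottle_b: Bystander, to be left where it is: a second such bottle.
- vial: Bystander, to be left where it is: small amber bottle, 32 mm diameter, 85 mm high, origin under its centre.
- jar: Bystander, to be left where it is: low amber jar with a steel lid, 52 mm diameter, 42 mm high, origin under its centre.
- cap: Bystander, to be left where it is: black bottle cap, 30 mm diameter, 22 mm high, origin under its centre.
- cup: Bystander, to be left where it is: white cup, 76 mm diameter, 85 mm high, origin under its centre.
Not all that is in view belongs to the job. Leave any turquoise or yellow look-alike of the part that bears cell_mid alone.

How it is judged:
On the way, in this order (a step that is already met when the one before it is completed fails the run):
1. the thicker cell is lifted clear of the rest (height (world z) of cell_mid above 0.06 m), for 0.1 s.
2. the spring is pressed well beyond its seated place by the cell (value of joint spring above 0.008 m), for 0.1 s.
At the end, for the whole second after the job is handed in: The thicker cell lies at rest and released in the cradle, button end under the lip: spring pressed 3 to 7.5 mm, centre 53 to 58.5 mm above the table and within 4 mm of the cradle's centre line, along the cradle within 0.07 rad (value of joint spring between 0.003 and 0.0075 m and z of cell_mid in the frame of charger between 0.053 and 0.0585 m and y of cell_mid in the frame of charger between -0.004 and 0.004 m and x of cell_nub in the frame of charger above 0.02 m and angle between the x axis of cell_mid and the x axis of charger, either way round below 0.07 rad and linear speed of cell below 0.01 m/s); the robot touches nothing.
It fails at once if the spring is crushed: pressed over 13 mm (value of joint spring above 0.013 m).
It fails at once if the cell is forced against the charger or its cradle with more than 25 N (contact force between cell and charger above 25 N).
It fails at once if the gripper or arm presses on the charger with more than 25 N (contact force between any of the fingers, the arm and charger above 25 N).
It fails at once if another thing (the thinner cell, a bottle, the jar, cap or cup) is moved more than 30 mm (distance of any of thin_cell_mid, bottle_a, bottle_b, vial, jar, cap, cup from where it was at the start of the episode above 0.03 m).
It also fails if it takes over 72 s, if anything falls off the work surface, if the arm or the gripper's body presses on something with over 40 N, if the wrist force passes 120 N, or if a joint passes its speed limit or range.

## Working session

There is one attempt and no reset: what is moved stays moved. The work goes in short steps, Python scripts to look and compute and a tool call to move; the robot and the scene stay as the last step left them, time stands still between calls to the robot, and variables do not carry over. Pictures are saved under pics/ and viewed, at most 10 in all, crops included, and the job is handed in when it is done.

Besides the shell and the picture viewer there is one more tool, called after "Request:" as name(argument=value, ...), one argument or row to a line, values as JSON. apply_moves: Moves the arm, as the interface text tells. Shifts and turns lie within -1 to 1; 1 stands for 250 mm of shift or 30 degrees of turn. Its arguments: {"type":"object","properties":{"steps":{"type":"array"},"jaw":{"type":"number"},"newtons":{"type":"number"}},"required":["steps"]}

```bash
ls; mkdir -p pics
python3 - <<'E'
from station import *
import cv2
s=get_state();print(s)
for n in("side","top","wrist"):
    m=camera_model(n);print(n,m)
    cv2.imwrite(f"pics/{n}0.png",grab_frame(n))
E
```

```text
pics
{'t': 0.0, 'q': array([-8.82896768e-01,  3.59404318e-01,  1.10426585e-02, -3.63574183e-04,
       -1.22408687e+00, -2.88083736e-01]), 'qd': array([-2.52289968e-05,  9.64273832e-04, -7.43006665e-04,  2.56544398e-04,
        2.54094955e-03, -1.09761766e-03]), 'joint_efforts': array([ 7.48211664e-05, -5.82724750e+01,  2.93043673e+01,  6.99712202e+00,
        6.71414149e-03, -1.30416574e-04]), 'eef_pos': array([ 0.26248627, -0.62126226,  0.186202  ]), 'ee_rot': array([ 3.13991143e+00, -1.41768246e-04, -2.74190054e+00]), 'force': array([ 0.67758049,  0.8946657 , -0.53272236]), 'moment': array([-0.01490009,  0.01224636, -0.01494068]), 'gripper_force': 0.0, 'width': 0.08787380254097658}
side {'fx': 472.0028493339053, 'fy': 472.0028493339053, 'cx': 318.946431287397, 'cy': 194.79446056533487, 'xyz': array([0.01617205, 0.65859322, 0.59518861]), 'rotation': array([-2.16006889, -0.00658501, -2.36215869])}
top {'fx': 405.26376475502786, 'fy': 405.26376475502786, 'cx': 320.19993842490663, 'cy': 201.16497772817786, 'xyz': array([0.47669887, 0.09536632, 1.09117393]), 'rotation': array([-3.0450842 , -0.00996191, -1.57921286])}
wrist {'fx': 309.70691628693146, 'fy': 309.70691628693146, 'cx': 317.66189640756045, 'cy': 202.00112117543247, 'xyz': array([ 0.19337983, -0.65211747,  0.38451061]), 'rotation': array([ 2.85977247e+00, -4.51242437e-04,  1.97011211e+00])}
```

Run:
```python
import station
print([n for n in dir(station) if not n.startswith('__')], getattr(station,'hold_point_z',None))
```

```text
['Unreachable', 'camera_model', 'get_state', 'grab_frame', 'hold_point_z', 'job_done'] 0.0188
```

View pics/top0.png

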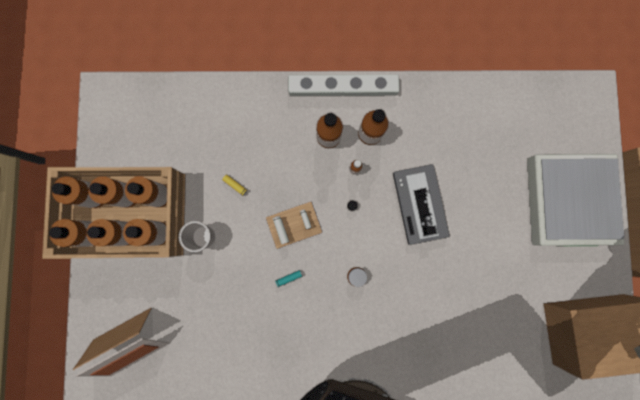

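View pics/side0.png

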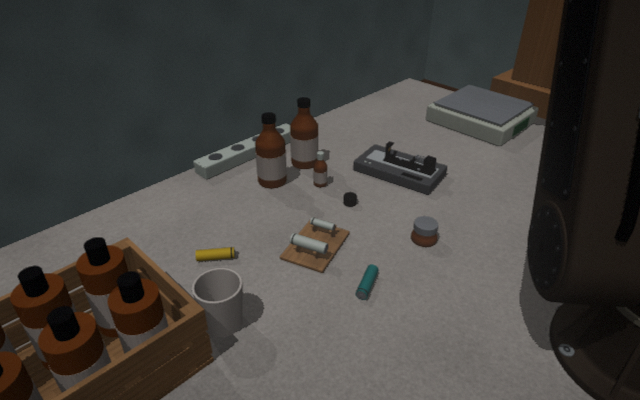

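```bash
cat > h.py <<'E'
from station import *
import numpy as np, cv2
from scipy.spatial.transform import Rotation as R
def ray(m,u,v,fish=False):
    x=(u-m['cx'])/m['fx'];y=(v-m['cy'])/m['fy']
    if fish:
        r=np.hypot(x,y);k=np.sin(r)/r if r>1e-9 else 1
        d=np.array([x*k,y*k,np.cos(r)])
    else: d=np.array([x,y,1.])
    return m['xyz'],R.from_euler('xyz',m['rotation']).as_matrix()@d
def onz(m,u,v,z,fish=False):
    o,d=ray(m,u,v,fish);return o+d*(z-o[2])/d[2]
def proj(m,p,fish=False):
    c=R.from_euler('xyz',m['rotation']).as_matrix().T@(np.array(p)-m['xyz'])
    if fish:
        t=np.arctan2(np.hypot(*c[:2]),c[2]);s=t/np.hypot(*c[:2])
        return np.array([m['cx']+m['fx']*c[0]*s,m['cy']+m['fy']*c[1]*s])
    return np.array([m['cx']+m['fx']*c[0]/c[2],m['cy']+m['fy']*c[1]/c[2]])
E
python3 - <<'E'
from h import *
T=cv2.imread('pics/top0.png');S=cv2.imread('pics/side0.png');m=camera_model('top')
a=cv2.resize(T[155:255,255:455],None,fx=4,fy=4,interpolation=cv2.INTER_CUBIC)
b=S[130:270,270:460];b=cv2.resize(b,None,fx=1.5,fy=1.0) if 0 else cv2.resize(b,(271,200),interpolation=cv2.INTER_CUBIC)
b=cv2.resize(S[130:200,340:460],None,fx=1,fy=1)
b=cv2.resize(b,(343,200),interpolation=cv2.INTER_CUBIC)
c=cv2.resize(S[205:275,270:370],(286,200),interpolation=cv2.INTER_CUBIC)
row=np.zeros((200,800,3),np.uint8);row[:,:343]=b;row[:,400:686]=c
cv2.imwrite('pics/crop1.png',np.vstack([a,row]))
g=cv2.cvtColor(T,cv2.COLOR_BGR2HSV)
mk=((g[...,1]<40)&(g[...,2]>175)).astype(np.uint8);mk[:, :262]=0;mk[:,325:]=0;mk[:195]=0;mk[255:]=0
for c in cv2.findContours(mk,0,2)[0]:
    if cv2.contourArea(c)>15:
        r=cv2.minAreaRect(c);print(r,onz(m,*r[0],.04))
for n,z,p in [('chg',.028,(421,205)),('rest',.0,(293,225)),('jar',.04,(358,277)),('vial',.08,(357,165)),('cap',.02,(352,206)),('cup',.08,(195,237))]: print(n,onz(m,*p,z).round(3))
E
```

```text
((279.8138427734375, 230.88925170898438), (23.07552719116211, 3.7164909839630127), 70.55996704101562) [0.50195613 0.18909324 0.04      ]
((305.20001220703125, 220.10000610351562), (12.965338706970215, 2.213594436645508), 71.56504821777344) [0.5293321  0.12335452 0.04      ]
chg [ 0.567 -0.182  0.028]
rest [0.518 0.157 0.   ]
jar [ 0.382 -0.011  0.04 ]
vial [ 0.666 -0.009  0.08 ]
cap [ 0.567 -0.     0.02 ]
cup [0.488 0.395 0.08 ]
```

View pics/crop1.png

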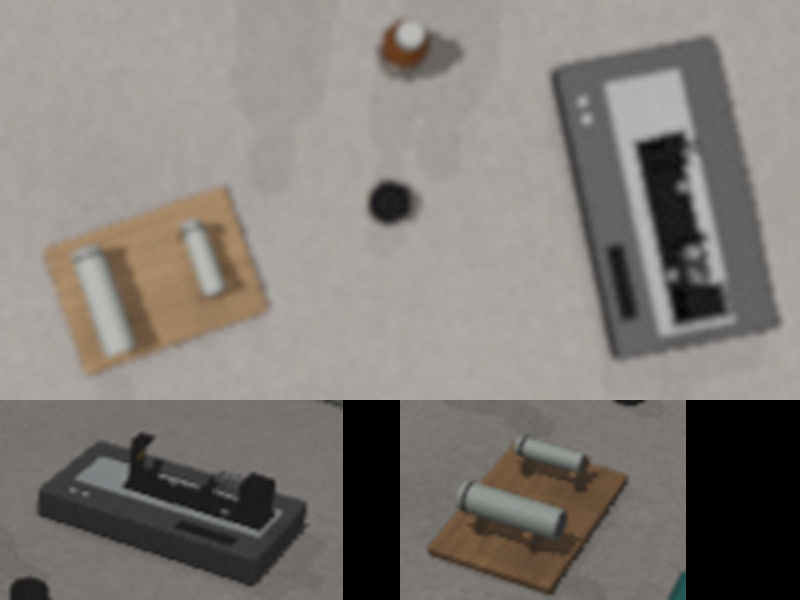

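Request:
apply_moves(
  steps=[
    {"translation": [0.74, 0.9, 0], "rotation": [0, 0, -0.2]},
    {"translation": [0.74, 0.9, 0], "rotation": [0, 0, -0.2]},
    {"translation": [0.74, 0.9, 0], "rotation": [0, 0, -0.2]},
    {"translation": [0.74, 0.9, 0], "rotation": [0, 0, -0.2]},
    {"translation": [0.74, 0.9, 0], "rotation": [0, 0, -0.2]},
    {"translation": [0.74, 0.9, 0], "rotation": [0, 0, -0.2]},
    {"translation": [0.74, 0.9, 0], "rotation": [0, 0, -0.2]},
    {"translation": [0.74, 0.9, 0], "rotation": [0, 0, -0.2]},
    {"translation": [0.74, 0.9, 0], "rotation": [0, 0, -0.2]},
    {"translation": [0.74, 0.9, 0], "rotation": [0, 0, -0.2]},
  ],
)

```text
t: 0.98
eef_pos: [0.4477, -0.3964, 0.187]
ee_rot: [3.141, -0.0, -2.845]
force: [-0.2, -0.7, 0.7]
width: 0.0875
gripper_force: 0.0
```

Request:
apply_moves(
  steps=[
    {"translation": [0.74, 0.9, -0.2], "rotation": [0, 0, -0.2]},
    {"translation": [0.74, 0.9, -0.2], "rotation": [0, 0, -0.2]},
    {"translation": [0.74, 0.9, -0.2], "rotation": [0, 0, -0.2]},
    {"translation": [0.74, 0.9, -0.2], "rotation": [0, 0, -0.2]},
    {"translation": [0.74, 0.9, -0.2], "rotation": [0, 0, -0.2]},
    {"translation": [0.74, 0.9, -0.2], "rotation": [0, 0, -0.2]},
    {"translation": [0.74, 0.9, -0.2], "rotation": [0, 0, -0.2]},
    {"translation": [0.74, 0.9, -0.2], "rotation": [0, 0, -0.2]},
    {"translation": [0.74, 0.9, -0.2], "rotation": [0, 0, -0.2]},
    {"translation": [0.74, 0.9, -0.2], "rotation": [0, 0, -0.2]},
  ],
)

```text
t: 1.82
eef_pos: [0.6321, -0.1729, 0.1366]
ee_rot: [3.141, -0.001, -2.952]
force: [-1.0, 0.7, -0.2]
width: 0.0878
gripper_force: 0.0
```

Run:
```python
from h import *
s=get_state();print(s['t'],s['eef_pos'],s['ee_rot'],s['force'],s['q'])
import pickle
m=camera_model('wrist');f=grab_frame('wrist');cv2.imwrite('pics/w1.png',f);pickle.dump(m,open('w1.pkl','wb'))
print(m['xyz'],m['rotation'],proj(m,[.567,-.182,.028],True))
```

```text
1.8167 [ 0.63207605 -0.17289812  0.1366336 ] [ 3.14149885e+00 -1.25922824e-03 -2.95205066e+00] [-0.96864291  0.67147626 -0.2148143 ] [ 3.01037923e-02  3.61110128e-01 -1.03063264e-01  1.19922485e-04
 -1.10788109e+00 -1.41141181e+00]
[ 0.55846815 -0.18826317  0.33488692] [2.86069277e+00 1.16960100e-03 1.75996860e+00] [322.66206027 124.65341398]
```

View pics/w1.png

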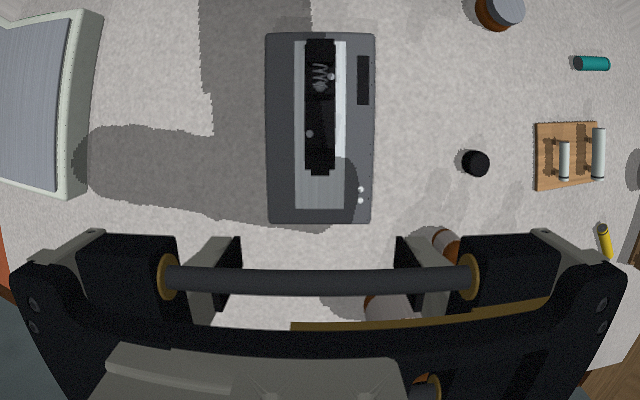

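Run:
```python
from h import *
f=cv2.imread('pics/w1.png')
c=cv2.resize(f[25:230,255:385],None,fx=2.9,fy=2.9,interpolation=cv2.INTER_CUBIC)
c=cv2.convertScaleAbs(c,alpha=1.6,beta=15)
d=cv2.resize(f[115:195,530:610],None,fx=4.5,fy=4.5,interpolation=cv2.INTER_CUBIC)
o=np.zeros((600,780,3),np.uint8);o[:c.shape[0],:c.shape[1]]=c;o[:360,400:760]=d
cv2.imwrite('pics/crop2.png',o)
```

```text
(no output)
```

View pics/crop2.png

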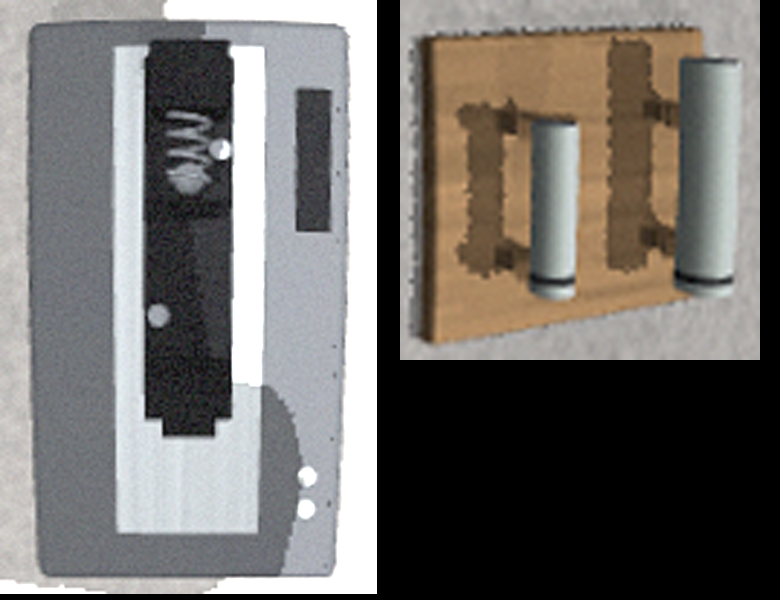

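```bash
cat > chg.py <<'E'
from h import *
import pickle
m=pickle.load(open('w1.pkl','rb'))
def P(a,b,z): return onz(m,255+a/2.9,25+b/2.9,z,True)
if __name__=='__main__':
    A,B,C,D=[P(a,b,.028) for a,b in((30,22),(350,28),(335,575),(42,575))]
    print('sides',[np.linalg.norm(p-q).round(4) for p,q in((A,B),(B,C),(C,D),(D,A))])
    ctr=(A+B+C+D)/4; ax=(C+D-A-B);yaw=np.arctan2(ax[1],ax[0]);lat=A+D-B-C
    print('ctr',ctr,'yaw',yaw,np.degrees(yaw),'lat',np.degrees(np.arctan2(lat[1],lat[0])))
    Q=np.array([[np.cos(yaw),np.sin(yaw)],[-np.sin(yaw),np.cos(yaw)]])
    L=lambda p:(Q@(p-ctr)[:2]*1000).round(1)
    print('tip',L(P(187,194,.056)),'tab end',L(P(162,437,.072)),L(P(215,437,.072)))
    print('house top near edge',L(P(145,40,.063)),L(P(232,40,.063)),'front shadow',L(P(187,100,.063)),'crdl end',L(P(145,418,.03)),L(P(232,418,.03)))
    for k in((700+0,60),):pass
    def W(a,b,z): return onz(m,530+(a-400)/4.5,115+b/4.5,z,True)
    p,q=W(711,62,.040),W(706,290,.040);print('cell',p,q,np.linalg.norm(p-q),(p+q)/2,np.degrees(np.arctan2(*(q-p)[1::-1])))
E
python3 chg.py
```

```text
sides [np.float64(0.1089), np.float64(0.1955), np.float64(0.1075), np.float64(0.1974)]
ctr [ 0.57164917 -0.18337062  0.028     ] yaw 0.1875003184708269 10.742976905737216 lat -79.65779497069573
tip [-34.7  -1.1] tab end [38.3 -8.4] [38.3  7.4]
house top near edge [-82.2 -13.7] [-82.3  12.2] front shadow [-63.1  -1.2] crdl end [ 40.  -15.3] [39.9 14.7]
cell [0.47460276 0.17069488 0.04      ] [0.53922407 0.19473829 0.04      ] 0.06894925004805066 [0.50691342 0.18271658 0.04      ] 20.408535280756166
```

Request:
apply_moves(
  steps=[
    {"translation": [-0.11, 0.77, 0], "rotation": [0, 0, 0.15]},
    {"translation": [-0.11, 0.77, 0], "rotation": [0, 0, 0.15]},
    {"translation": [-0.11, 0.77, 0], "rotation": [0, 0, 0.15]},
    {"translation": [-0.11, 0.77, 0], "rotation": [0, 0, 0.15]},
    {"translation": [-0.11, 0.77, 0], "rotation": [0, 0, 0.15]},
    {"translation": [-0.11, 0.77, 0], "rotation": [0, 0, 0.15]},
    {"translation": [-0.11, 0.77, 0], "rotation": [0, 0, 0.15]},
    {"translation": [-0.11, 0.77, 0], "rotation": [0, 0, 0.15]},
    {"translation": [-0.11, 0.77, 0], "rotation": [0, 0, 0.15]},
    {"translation": [-0.11, 0.77, 0], "rotation": [0, 0, 0.15]},
  ],
)

```text
t: 2.7
eef_pos: [0.6052, 0.019, 0.1373]
ee_rot: [-3.142, 0.0, -2.875]
force: [0.6, 0.6, -0.4]
width: 0.0876
gripper_force: 0.0
```

Request:
apply_moves(
  steps=[
    {"translation": [-0.11, 0.77, -0.15], "rotation": [0, 0, 0.15]},
    {"translation": [-0.11, 0.77, -0.15], "rotation": [0, 0, 0.15]},
    {"translation": [-0.11, 0.77, -0.15], "rotation": [0, 0, 0.15]},
    {"translation": [-0.11, 0.77, -0.15], "rotation": [0, 0, 0.15]},
    {"translation": [-0.11, 0.77, -0.15], "rotation": [0, 0, 0.15]},
    {"translation": [-0.11, 0.77, -0.15], "rotation": [0, 0, 0.15]},
    {"translation": [-0.11, 0.77, -0.15], "rotation": [0, 0, 0.15]},
    {"translation": [-0.11, 0.77, -0.15], "rotation": [0, 0, 0.15]},
    {"translation": [-0.11, 0.77, -0.15], "rotation": [0, 0, 0.15]},
    {"translation": [-0.11, 0.77, -0.15], "rotation": [0, 0, 0.15]},
  ],
)

```text
t: 3.53
eef_pos: [0.5781, 0.2119, 0.1]
ee_rot: [3.142, 0.0, -2.796]
force: [0.5, -0.4, 0.9]
width: 0.0874
gripper_force: 0.0
```

Run:
```python
from h import *
import pickle
s=get_state();print(s['t'],s['eef_pos'],s['ee_rot'],s['force'])
m=camera_model('wrist');f=grab_frame('wrist');pickle.dump(m,open('w2.pkl','wb'));cv2.imwrite('pics/w2full.png',f)
u,v=proj(m,[.506,.184,.034],True);u0,v0=int(u)-65,max(0,int(v)-75);print(u,v,u0,v0)
cv2.imwrite('pics/w2.png',cv2.resize(f[v0:v0+150,u0:u0+160],None,fx=4,fy=4,interpolation=cv2.INTER_CUBIC))
```

```text
3.5333 [0.5781455  0.21187169 0.09997962] [ 3.14154827e+00  3.33457297e-04 -2.79601015e+00] [ 0.52319223 -0.38504804  0.88690982]
317.2863358973318 112.61913777564276 252 37
```

View pics/w2.png

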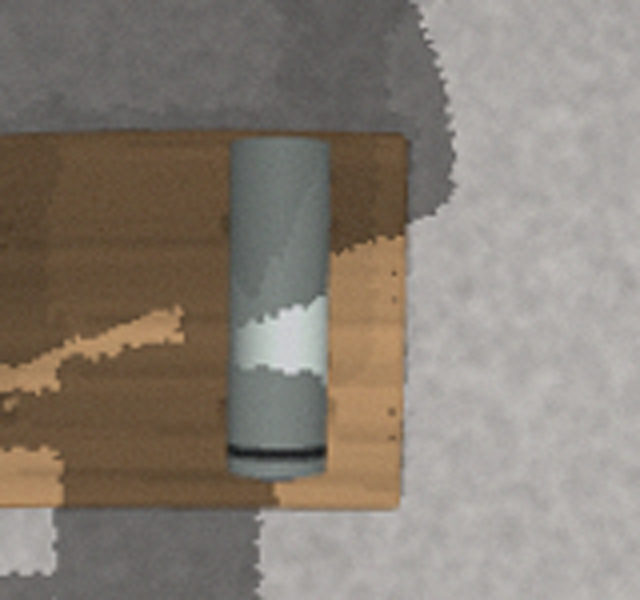

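Run:
```python
from h import *
import pickle
m=pickle.load(open('w2.pkl','rb'));print(m['xyz'])
W=lambda a,b,z:onz(m,252+a/4,37+b/4,z,True)
p,q=W(280,137,.0445),W(277,478,.0445);d=q-p
print(p,q,np.linalg.norm(d),np.degrees(np.arctan2(d[1],d[0])))
for b in(250,400):
    l,r=W(230,b,.034),W(328,b,.034);print((l+r)/2,np.linalg.norm(l-r))
print('mid = flat+36', p+36e-3*d/np.linalg.norm(d))
```

```text
[0.50734378 0.18511109 0.29813725]
[0.47266619 0.1760623  0.0445    ] [0.53896533 0.19934067 0.0445    ] 0.07026705650905121 19.346740809967013
[0.49414685 0.18372108 0.034     ] 0.02055321948931015
[0.52428572 0.19460343 0.034     ] 0.02081012019619378
mid = flat+36 [0.5066333  0.18798853 0.0445    ]
```

Request:
apply_moves(
  steps=[
    {"translation": [-0.286, -0.095, 0], "rotation": [0, 0, 0]},
    {"translation": [-0.286, -0.095, 0], "rotation": [0, 0, 0]},
    {"translation": [-0.286, -0.095, 0], "rotation": [0, 0, 0]},
    {"translation": [-0.286, -0.095, 0], "rotation": [0, 0, 0]},
    {"translation": [-0.286, -0.095, 0], "rotation": [0, 0, 0]},
    {"translation": [-0.286, -0.095, -0.1], "rotation": [0, 0, 0]},
    {"translation": [-0.286, -0.095, -0.15], "rotation": [0, 0, 0]},
    {"translation": [-0.286, -0.095, -0.15], "rotation": [0, 0, 0]},
    {"translation": [-0.286, -0.095, -0.15], "rotation": [0, 0, 0]},
    {"translation": [-0.286, -0.095, -0.15], "rotation": [0, 0, 0]},
  ],
  jaw=0,
)

```text
t: 4.42
eef_pos: [0.5073, 0.1898, 0.0628]
ee_rot: [-3.141, 0.001, -2.794]
force: [-0.5, -0.1, 0.1]
width: 0.044
gripper_force: 0.0
```

Request:
apply_moves(
  steps=[
    {"translation": [-0.003, -0.004, -0.05], "rotation": [0, 0, 0]},
    {"translation": [-0.003, -0.004, -0.1], "rotation": [0, 0, 0]},
    {"translation": [-0.003, -0.004, -0.15], "rotation": [0, 0, 0]},
    {"translation": [-0.003, -0.004, -0.187], "rotation": [0, 0, 0]},
    {"translation": [-0.003, -0.004, -0.187], "rotation": [0, 0, 0]},
    {"translation": [-0.003, -0.004, -0.187], "rotation": [0, 0, 0]},
    {"translation": [-0.003, -0.004, -0.187], "rotation": [0, 0, 0]},
    {"translation": [-0.003, -0.004, -0.187], "rotation": [0, 0, 0]},
    {"translation": [-0.003, -0.004, -0.187], "rotation": [0, 0, 0]},
    {"translation": [-0.003, -0.004, -0.187], "rotation": [0, 0, 0]},
  ],
)

```text
t: 5.25
eef_pos: [0.5057, 0.1887, 0.0159]
ee_rot: [3.141, 0.001, -2.794]
force: [-0.8, 0.2, -0.0]
width: 0.0434
gripper_force: 0.0
```

Request:
apply_moves(
  steps=[
    {"translation": [0, 0, 0], "rotation": [0, 0, 0]},
    {"translation": [0, 0, 0], "rotation": [0, 0, 0]},
    {"translation": [0, 0, 0], "rotation": [0, 0, 0]},
    {"translation": [0, 0, 0], "rotation": [0, 0, 0]},
    {"translation": [0, 0, 0], "rotation": [0, 0, 0]},
    {"translation": [0, 0, 0], "rotation": [0, 0, 0]},
    {"translation": [0, 0, 0], "rotation": [0, 0, 0]},
    {"translation": [0, 0, 0], "rotation": [0, 0, 0]},
    {"translation": [0, 0, 0], "rotation": [0, 0, 0]},
    {"translation": [0, 0, 0], "rotation": [0, 0, 0]},
  ],
  jaw=1,
  newtons=40,
)

```text
t: 6.08
eef_pos: [0.5055, 0.1885, 0.0154]
ee_rot: [3.142, -0.0, -2.794]
force: [-0.3, 0.5, -0.5]
width: 0.0005
gripper_force: 0.0
```

Run:
```python
from h import *
s=get_state();print(s['width'],s['gripper_force'])
m=camera_model('wrist');f=grab_frame('wrist');T=grab_frame('top');S=grab_frame('side')
o=np.zeros((600,800,3),np.uint8)
o[:400,:640]=f
o[400:600,:350]=cv2.resize(T[190:260,250:372],(350,200),interpolation=cv2.INTER_CUBIC)
o[400:600,400:686]=cv2.resize(S[205:275,270:370],(286,200),interpolation=cv2.INTER_CUBIC)
cv2.imwrite('pics/w3.png',o)
```

```text
0.0004664291066417765 0.0
```

View pics/w3.png

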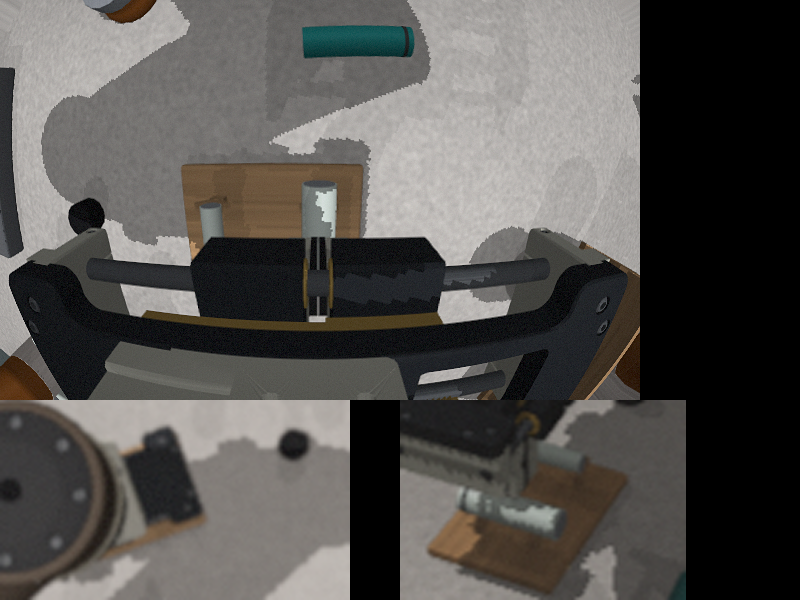

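Run:
```python
from h import *
m=camera_model('side')
for z in(.0154,.034,.0445,.055): print(z,(proj(m,[.5055,.1885,z])-[270,205])*2.857+[400,400])
w=camera_model('wrist');print(w['xyz'])
for z in(.0154,.0445,.06): print(z,proj(w,[.5055,.1885,z],True))
# cell ends in wrist & side
for p in((.4727,.1761,.034),(.539,.1993,.034)): print((proj(m,p)-[270,205])*2.857+[400,400], proj(w,p,True))
```

```text
0.0154 [507.17310053 530.51615454]
0.034 [506.97611518 508.59035616]
0.0445 [506.86284644 495.98278081]
0.055 [506.74804781 483.2049183 ]
[0.43474904 0.16163447 0.21358791]
0.0154 [319.73167289 227.62003361]
0.0445 [319.98356268 244.98252168]
0.06 [320.14779548 256.43766251]
[556.5463071  523.07866913] [319.16236565 183.53371111]
[459.78948687 492.92644306] [317.89559138 285.92549086]
```

Request:
apply_moves(
  steps=[
    {"translation": [0, 0, 0], "rotation": [0, 0, 0]},
    {"translation": [0, 0, 0.05], "rotation": [0, 0, 0]},
    {"translation": [0, 0, 0.1], "rotation": [0, 0, 0]},
    {"translation": [0, 0, 0.16], "rotation": [0, 0, 0]},
    {"translation": [0, 0, 0.16], "rotation": [0, 0, 0]},
    {"translation": [0, 0, 0.16], "rotation": [0, 0, 0]},
    {"translation": [0, 0, 0.16], "rotation": [0, 0, 0]},
    {"translation": [0, 0, 0.16], "rotation": [0, 0, 0]},
    {"translation": [0, 0, 0.16], "rotation": [0, 0, 0]},
    {"translation": [0, 0, 0.16], "rotation": [0, 0, 0]},
  ],
)

```text
t: 7.07
eef_pos: [0.5051, 0.1883, 0.0548]
ee_rot: [-3.141, -0.001, -2.794]
force: [0.2, -1.1, 0.4]
width: 0.0003
gripper_force: 0.0
```

Run:
```python
from h import *
s=get_state();print(s['eef_pos'],s['width'],s['q'])
S=grab_frame('side');m=camera_model('side')
f=cv2.resize(S[160:280,250:400],None,fx=5,fy=5,interpolation=cv2.INTER_CUBIC)
for dz,c in((0,(0,0,255)),(.0188,(0,255,0))):
    u,v=(proj(m,s['eef_pos']+[0,0,dz])-[250,160])*5
    cv2.drawMarker(f,(int(u),int(v)),c,0,14,1);print(u,v)
cv2.imwrite('pics/s4.png',f)
```

```text
[0.50514779 0.18825058 0.05482647] 0.0003402627262938446 [ 7.20434493e-01  2.64229856e-01 -4.60233721e-01 -7.10381248e-05
 -8.47430663e-01 -1.94381149e+00]
287.98098197621783 371.1136996707786
287.6286454461055 330.3186044045891
```

View pics/s4.png

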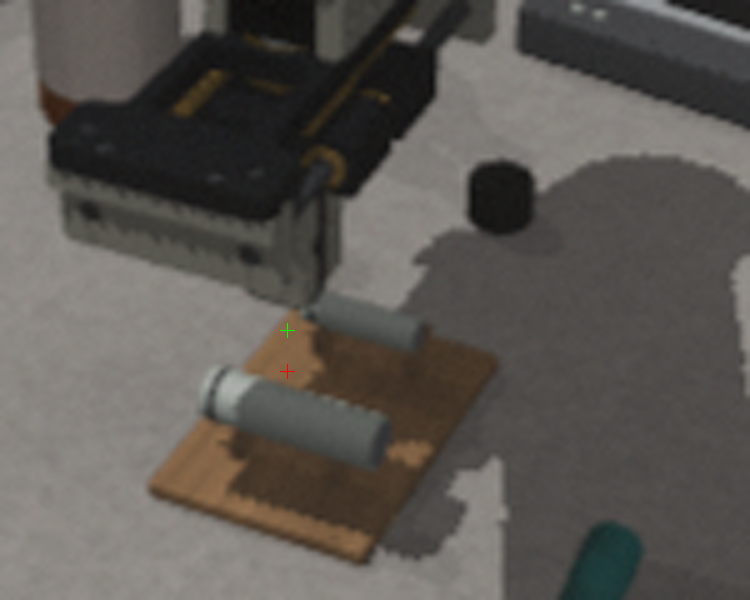

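Run:
```python
from h import *
m=camera_model('side');p=np.array([.50515,.18825,.0548]);Rm=R.from_euler('xyz',[-3.141,-.001,-2.794]).as_matrix()
for dz in(.025,.030,.035):
    print(dz,[ ((proj(m,p+Rm@[x,y,-dz])-[250,160])*5).round().tolist() for x in(-.0095,.0095) for y in(-.02,0,.02)])
```

```text
0.025 [[288.0, 280.0], [264.0, 310.0], [239.0, 341.0], [335.0, 293.0], [311.0, 324.0], [287.0, 355.0]]
0.03 [[288.0, 269.0], [264.0, 299.0], [238.0, 330.0], [335.0, 282.0], [311.0, 312.0], [287.0, 344.0]]
0.035 [[288.0, 258.0], [263.0, 288.0], [238.0, 318.0], [335.0, 271.0], [311.0, 301.0], [287.0, 332.0]]
```

Request:
apply_moves(
  steps=[
    {"translation": [0.005, 0, 0], "rotation": [0, 0, 0]},
    {"translation": [0.005, 0, 0], "rotation": [0, 0, 0]},
    {"translation": [0.005, 0, 0], "rotation": [0, 0, 0]},
    {"translation": [0.005, 0, 0], "rotation": [0, 0, 0]},
    {"translation": [0.005, 0, -0.05], "rotation": [0, 0, 0]},
    {"translation": [0.005, 0, -0.1], "rotation": [0, 0, 0]},
    {"translation": [0.005, 0, -0.15], "rotation": [0, 0, 0]},
    {"translation": [0.005, 0, -0.17], "rotation": [0, 0, 0]},
    {"translation": [0.005, 0, -0.18], "rotation": [0, 0, 0]},
    {"translation": [0.005, 0, -0.18], "rotation": [0, 0, 0]},
  ],
  jaw=0,
)

```text
t: 7.95
eef_pos: [0.5066, 0.1883, 0.0101]
ee_rot: [-3.141, -0.001, -2.794]
force: [0.5, -0.2, 0.8]
width: 0.0437
gripper_force: 0.0
```

Request:
apply_moves(
  steps=[
    {"translation": [0, 0, -0.01], "rotation": [0, 0, 0]},
    {"translation": [0, 0, -0.02], "rotation": [0, 0, 0]},
    {"translation": [0, 0, -0.03], "rotation": [0, 0, 0]},
    {"translation": [0, 0, -0.04], "rotation": [0, 0, 0]},
    {"translation": [0, 0, -0.05], "rotation": [0, 0, 0]},
    {"translation": [0, 0, -0.06], "rotation": [0, 0, 0]},
    {"translation": [0, 0, -0.06], "rotation": [0, 0, 0]},
    {"translation": [0, 0, -0.06], "rotation": [0, 0, 0]},
    {"translation": [0, 0, -0.06], "rotation": [0, 0, 0]},
    {"translation": [0, 0, -0.06], "rotation": [0, 0, 0]},
  ],
)

```text
t: 8.78
eef_pos: [0.5068, 0.1886, -0.0045]
ee_rot: [3.142, 0.0, -2.794]
force: [1.0, 0.5, 1.0]
width: 0.0435
gripper_force: 0.0
```

Request:
apply_moves(
  steps=[
    {"translation": [0, 0, -0.01], "rotation": [0, 0, 0]},
    {"translation": [0, 0, -0.02], "rotation": [0, 0, 0]},
    {"translation": [0, 0, -0.03], "rotation": [0, 0, 0]},
    {"translation": [0, 0, -0.034], "rotation": [0, 0, 0]},
    {"translation": [0, 0, -0.034], "rotation": [0, 0, 0]},
    {"translation": [0, 0, -0.034], "rotation": [0, 0, 0]},
    {"translation": [0, 0, -0.034], "rotation": [0, 0, 0]},
    {"translation": [0, 0, -0.034], "rotation": [0, 0, 0]},
    {"translation": [0, 0, -0.034], "rotation": [0, 0, 0]},
    {"translation": [0, 0, -0.034], "rotation": [0, 0, 0]},
  ],
)

```text
t: 9.62
eef_pos: [0.5067, 0.1886, -0.013]
ee_rot: [3.141, 0.0, -2.794]
force: [0.0, 0.3, -0.0]
width: 0.044
gripper_force: 0.0
```

Request:
apply_moves(
  steps=[
    {"translation": [0, 0, 0], "rotation": [0, 0, 0]},
    {"translation": [0, 0, 0], "rotation": [0, 0, 0]},
    {"translation": [0, 0, 0], "rotation": [0, 0, 0]},
    {"translation": [0, 0, 0], "rotation": [0, 0, 0]},
    {"translation": [0, 0, 0], "rotation": [0, 0, 0]},
    {"translation": [0, 0, 0], "rotation": [0, 0, 0]},
    {"translation": [0, 0, 0], "rotation": [0, 0, 0]},
    {"translation": [0, 0, 0], "rotation": [0, 0, 0]},
    {"translation": [0, 0, 0], "rotation": [0, 0, 0]},
    {"translation": [0, 0, 0], "rotation": [0, 0, 0]},
  ],
  jaw=1,
  newtons=40,
)

```text
t: 10.45
eef_pos: [0.5067, 0.1889, -0.013]
ee_rot: [3.141, 0.0, -2.794]
force: [-4.3, 4.4, 2.9]
width: 0.0202
gripper_force: 40.0
```

Request:
apply_moves(
  steps=[
    {"translation": [0, 0, 0.08], "rotation": [0, 0, 0]},
    {"translation": [0, 0, 0.16], "rotation": [0, 0, 0]},
    {"translation": [0, 0, 0.28], "rotation": [0, 0, 0]},
    {"translation": [0, 0, 0.4], "rotation": [0, 0, 0]},
    {"translation": [0, 0, 0.5], "rotation": [0, 0, -0.15]},
    {"translation": [0, 0, 0.5], "rotation": [0, 0, -0.3]},
    {"translation": [0, 0, 0.5], "rotation": [0, 0, -0.3]},
    {"translation": [0, 0, 0.5], "rotation": [0, 0, -0.3]},
    {"translation": [0, 0, 0.5], "rotation": [0, 0, -0.3]},
    {"translation": [0, 0, 0.5], "rotation": [0, 0, -0.3]},
  ],
)

```text
t: 11.28
eef_pos: [0.506, 0.1879, 0.1107]
ee_rot: [-3.14, -0.002, -2.95]
force: [0.0, -0.2, -0.9]
width: 0.0198
gripper_force: 40.0
```

```bash
cat > plan.py <<'E'
from h import *
yaw=.1875;ex=np.array([np.cos(yaw),np.sin(yaw),0]);ey=np.array([-np.sin(yaw),np.cos(yaw),0]);ez=np.array([0,0,1.])
ctr=np.array([.57165,-.18337,0])-.0008*ey
H=.047
def pose(fx,z,th,y=0.):
    """flat-end centre at local x fx, height z (m), tilt th deg -> TCP pos, R"""
    Rt=R.from_rotvec(-np.radians(th)*ey)
    ax=Rt.apply(ex)
    C=ctr+fx*ex+y*ey+z*ez+.036*ax
    tz=Rt.apply(-ez)
    Rl=R.from_matrix(np.column_stack([-ex,ey,-ez]))   # tool x back, y left, z down
    return C+H*tz,Rt*Rl
def delta(P0,R0,fx,z,th,y=0.):
    p,r=pose(fx,z,th,y)
    return ((p-P0)/.25).round(3),(np.degrees((r*R0.inv()).as_rotvec())/30).round(3)
def now():
    s=get_state();return s['eef_pos'],R.from_euler('xyz',s['ee_rot']),s
def locf(s):  # estimated flat-end local position from measured pose, force in local
    r=R.from_euler('xyz',s['ee_rot']);tz=r.apply([0,0,1]);ax=-r.apply([1,0,0])
    F=s['eef_pos']-H*tz-.036*ax-ctr
    return np.round([F@ex*1e3,F@ey*1e3,F[2]*1e3,np.degrees(np.arcsin(ax[2]))],2),np.round([s['force']@ex,s['force']@ey,s['force'][2]],2)
E
python3 - <<'E'
from plan import *
P,Q,s=now();print(P,s['ee_rot'],s['force'],s['width'],s['gripper_force'],s['t'])
print(delta(P,Q,-.028,.15,0))
p,r=pose(-.028,.15,0);print(p)
P2,R2=p,r
print('tilt',delta(P2,R2,-.032,.100,31))
f=grab_frame('side');cv2.imwrite('pics/s5.png',cv2.resize(f[120:270,200:400],None,fx=3.5,fy=3.5,interpolation=cv2.INTER_CUBIC))
E
```

```text
[0.50604446 0.18788046 0.1106929 ] [-3.14046995e+00 -2.10600398e-03 -2.94967703e+00] [ 8.54869125e-04 -1.70889594e-01 -8.96108461e-01] 0.019835576860624742 39.96720492839813 11.2833
(array([ 0.294, -1.482, -0.031]), array([ 0.003, -0.004, -0.008]))
[ 0.57965891 -0.18266475  0.103     ]
tilt (array([ 0.059,  0.011, -0.099]), array([ 0.193, -1.015,  0.   ]))
```

View pics/s5.png

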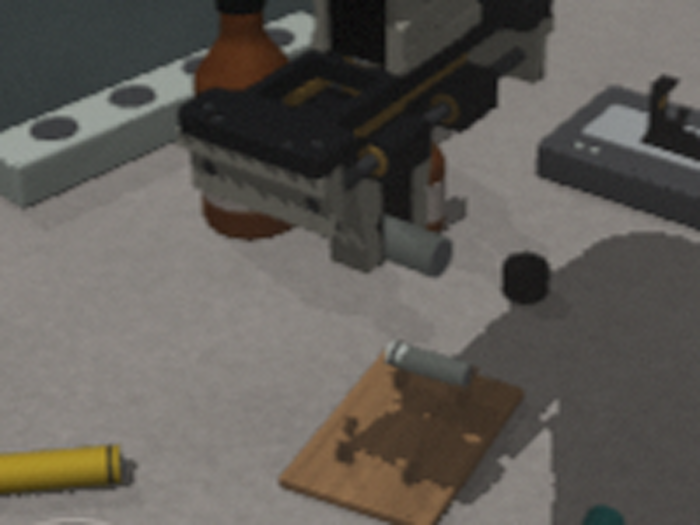

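Request:
apply_moves(
  steps=[
    {"translation": [0.147, -0.741, -0.01], "rotation": [0, 0, 0]},
    {"translation": [0.147, -0.741, -0.01], "rotation": [0, 0, 0]},
    {"translation": [0.147, -0.741, -0.01], "rotation": [0, 0, 0]},
    {"translation": [0.147, -0.741, -0.01], "rotation": [0, 0, 0]},
    {"translation": [0.147, -0.741, -0.01], "rotation": [0, 0, 0]},
    {"translation": [0.147, -0.741, -0.01], "rotation": [0, 0, 0]},
    {"translation": [0.147, -0.741, -0.01], "rotation": [0, 0, 0]},
    {"translation": [0.147, -0.741, -0.01], "rotation": [0, 0, 0]},
    {"translation": [0.147, -0.741, -0.01], "rotation": [0, 0, 0]},
    {"translation": [0.147, -0.741, -0.01], "rotation": [0, 0, 0]},
  ],
)

```text
t: 12.17
eef_pos: [0.5434, 0.0042, 0.1093]
ee_rot: [3.142, -0.0, -2.95]
force: [0.3, 0.6, -1.1]
width: 0.0203
gripper_force: 40.0
```

Request:
apply_moves(
  steps=[
    {"translation": [0.147, -0.741, -0.01], "rotation": [0, 0, 0]},
    {"translation": [0.147, -0.741, -0.01], "rotation": [0, 0, 0]},
    {"translation": [0.147, -0.741, -0.01], "rotation": [0, 0, 0]},
    {"translation": [0.147, -0.741, -0.01], "rotation": [0, 0, 0]},
    {"translation": [0.147, -0.741, -0.01], "rotation": [0, 0, 0]},
    {"translation": [0.147, -0.741, -0.01], "rotation": [0, 0, 0]},
    {"translation": [0.147, -0.741, -0.01], "rotation": [0, 0, 0]},
    {"translation": [0.147, -0.741, -0.01], "rotation": [0, 0, 0]},
    {"translation": [0.147, -0.741, -0.01], "rotation": [0, 0, 0]},
    {"translation": [0.147, -0.741, -0.01], "rotation": [0, 0, 0]},
  ],
)

```text
t: 13.0
eef_pos: [0.5803, -0.1807, 0.1071]
ee_rot: [3.142, 0.0, -2.949]
force: [-1.3, 0.5, -0.4]
width: 0.0201
gripper_force: 40.0
```

Request:
apply_moves(
  steps=[
    {"translation": [0.01, 0.002, 0], "rotation": [0.04, -0.2, 0]},
    {"translation": [0.02, 0.004, 0], "rotation": [0.08, -0.4, 0]},
    {"translation": [0.03, 0.006, 0], "rotation": [0.12, -0.6, 0]},
    {"translation": [0.04, 0.008, 0], "rotation": [0.16, -0.8, 0]},
    {"translation": [0.05, 0.01, 0], "rotation": [0.19, -1.0, 0]},
    {"translation": [0.059, 0.011, 0], "rotation": [0.193, -1.0, 0]},
    {"translation": [0.059, 0.011, 0], "rotation": [0.193, -1.0, 0]},
    {"translation": [0.059, 0.011, 0], "rotation": [0.193, -1.0, 0]},
    {"translation": [0.059, 0.011, 0], "rotation": [0.193, -1.0, 0]},
    {"translation": [0.059, 0.011, 0], "rotation": [0.193, -1.0, 0]},
  ],
)

```text
t: 13.83
eef_pos: [0.5956, -0.1787, 0.1071]
ee_rot: [-3.141, 0.533, -2.95]
force: [0.1, -1.1, -1.4]
width: 0.02
gripper_force: 40.0
```

Run:
```python
from plan import *
P,Q,s=now();print(P,s['ee_rot'],s['force'],s['t'],locf(s))
print(delta(P,Q,-.032,.085,31),delta(P,Q,-.032,.063,31))
m=camera_model('wrist');w=grab_frame('wrist');f=grab_frame('side')
o=np.zeros((600,800,3),np.uint8)
o[:300,:480]=cv2.resize(w,(480,300),interpolation=cv2.INTER_AREA)
o[:600,480:800]=cv2.resize(f[90:210,380:444],(320,600),interpolation=cv2.INTER_CUBIC)
o[300:600,:480]=cv2.resize(f[90:210,320:512],(480,300),interpolation=cv2.INTER_CUBIC)
cv2.imwrite('pics/c6.png',o)
```

```text
[ 0.59564975 -0.17872546  0.1070843 ] [-3.14146884  0.53281628 -2.94976536] [ 0.06560314 -1.13900957 -1.35617255] 13.8333 (array([-30.44,   0.66, 129.28,  30.53]), array([-0.15, -1.13, -1.36]))
(array([-0.005, -0.005, -0.175]), array([ 0.003, -0.015, -0.008])) (array([-0.005, -0.005, -0.263]), array([ 0.003, -0.015, -0.008]))
```

View pics/c6.png

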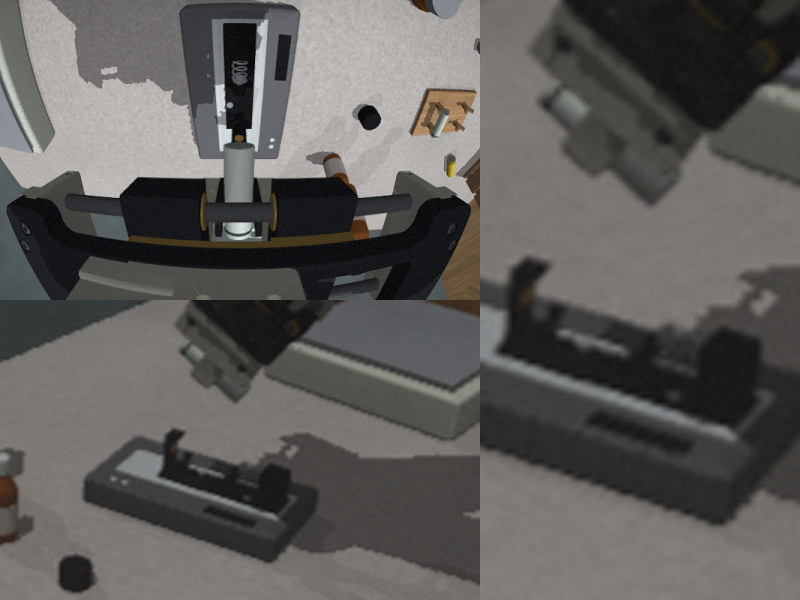

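Run:
```python
from plan import *
P,Q,s=now();m=camera_model('wrist');w=grab_frame('wrist');cv2.imwrite('pics/w7.png',w)
g=cv2.cvtColor(w,cv2.COLOR_BGR2GRAY)
for r in (186,188,190,192,194,196,200,210,220): print(r,' '.join(f'{v:3d}' for v in g[r,290:348:2]))
print('col318',g[180:200,318].tolist())
tz=Q.apply([0,0,1]);ax=-Q.apply([1,0,0]);yy=Q.apply([0,1,0])
F=P-H*tz-.036*ax
pr=np.array([proj(m,F+.0105*(np.cos(t)*yy+np.sin(t)*tz),True) for t in np.linspace(0,6.28,73)])
print('pred rim min row',pr[pr[:,1].argmin()],'cols',pr[:,0].min(),pr[:,0].max(),'rows max',pr[:,1].max())
# spring bright blob
print('tip pred c=-3.7',proj(m,ctr+(-.031-.0037)*ex+.056*ez,True))
for r in range(96,124,2): print(r,' '.join(f'{v:3d}' for v in g[r,296:342:2]))
```

```text
186 102 190 218 214 206 211 211 214 204 165   7  32  82  88  90  84  89  46  10  89 213 207 203 204 207 205 203 204 104
188 102 179 218 212 212 216 215 217 210 165   0   2  33  73  91  88  40   4   5  53 216 212 208 204 210 206 200 206 100
190 103 176 218 213 208 216 176 152 111  78  58  60  61  64  64  66  63  61  60  64 125 148 186 208 209 204 201 187 104
192 107 171 218 216 191 123  57  63  64  62  62  61  64  63  63  63  63  65  62  63  64  59  59  81 168 203 201 176 103
194 102 169 219 213 132  74  64  66  64  63  61  64  66  67  62  61  62  65  61  64  64  65  62  63  93 196 205 154 104
196 104 148 220 216 125  98  82  70  66  62  64  62  60  65  63  58  60  62  64  64  62  70  77  88 104 195 206 136 101
200 104 132 225 218 130 109 112 122 128 127 131 134 135 133 137 136 141 139 134 135 132 126 119 112 109 199 210  97 101
210 106 106 102 102 100 106 116 118 123 127 132 131 135 136 141 143 142 135 134 133 130 126 118 111  99 101 100 103  97
220 186 180 185 188 143 106 116 123 125 132 134 133 137 142 141 138 135 139 137 133 126 124 112 109 113 195 185 184 192
col318 [63, 93, 90, 
[... 867 characters left out ...]
  74  26   4  15  27  93 209
110 129 133  23   5  18   6  14   3  75  79  99  98 103 112  90  97  41  12  19  19   3  90 210
112 127 132  23  12   5  14   8  16   9  44  85  86  87  79  34  11  10  21  22   8  13 123 209
114 215 223  44  15  19  11  16  10  15  20  19  39  38  26  21  15  18  10   6  17  14 126 211
116 212 220  45  25  16  17  11  12  22  13  15  22  26  15  25   5  17  19  16  19  17 128 212
118 209 132  41  24  22  17  19  11  19   9   5  17  20  17   2  22  22  27  33  21  22 159 192
120 213 126  53  29  27  25  24  13  12  17  15  16  13  21  29  22  22  29  30  31  27 159 195
122 213 217  80  24  24  27  24  20  13  23  10  21   4  19  20  18  30  25  33  26  17 156 194
```

Request:
apply_moves(
  steps=[
    {"translation": [0, 0.001, -0.05], "rotation": [0.003, -0.015, -0.008]},
    {"translation": [0, 0.001, -0.1], "rotation": [0.003, -0.015, -0.008]},
    {"translation": [0, 0.001, -0.14], "rotation": [0.003, -0.015, -0.008]},
    {"translation": [0, 0.001, -0.17], "rotation": [0.003, -0.015, -0.008]},
    {"translation": [0, 0.001, -0.19], "rotation": [0.003, -0.015, -0.008]},
    {"translation": [0, 0.001, -0.21], "rotation": [0.003, -0.015, -0.008]},
    {"translation": [0, 0.001, -0.23], "rotation": [0.003, -0.015, -0.008]},
    {"translation": [0, 0.001, -0.24], "rotation": [0.003, -0.015, -0.008]},
    {"translation": [0, 0.001, -0.24], "rotation": [0.003, -0.015, -0.008]},
    {"translation": [0, 0.001, -0.24], "rotation": [0.003, -0.015, -0.008]},
  ],
)

```text
t: 14.82
eef_pos: [0.5951, -0.1791, 0.0471]
ee_rot: [3.141, 0.541, -2.956]
force: [-0.8, -0.3, -0.6]
width: 0.0201
gripper_force: 40.0
```

Request:
apply_moves(
  steps=[
    {"translation": [0, 0, -0.003], "rotation": [0, 0, 0]},
    {"translation": [0, 0, -0.006], "rotation": [0, 0, 0]},
    {"translation": [0, 0, -0.01], "rotation": [0, 0, 0]},
    {"translation": [0, 0, -0.014], "rotation": [0, 0, 0]},
    {"translation": [0, 0, -0.018], "rotation": [0, 0, 0]},
    {"translation": [0, 0, -0.022], "rotation": [0, 0, 0]},
    {"translation": [0, 0, -0.022], "rotation": [0, 0, 0]},
    {"translation": [0, 0, -0.022], "rotation": [0, 0, 0]},
    {"translation": [0, 0, -0.022], "rotation": [0, 0, 0]},
    {"translation": [0, 0, -0.022], "rotation": [0, 0, 0]},
  ],
)

```text
t: 15.65
eef_pos: [0.5949, -0.179, 0.0414]
ee_rot: [3.141, 0.541, -2.955]
force: [0.5, -0.2, -0.6]
width: 0.02
gripper_force: 40.0
```

Run:
```python
from plan import *
P,Q,s=now();print(P,s['t'],locf(s))
m=camera_model('wrist');w=grab_frame('wrist');cv2.imwrite('pics/w8.png',w)
P,Q,s=now();print(locf(s))
g=cv2.cvtColor(w,cv2.COLOR_BGR2GRAY)
for c in(-.005,-.0035,-.002):print('tip pred',c,proj(m,ctr+(-.031+c)*ex+.056*ez,True))
tz=Q.apply([0,0,1]);ax=-Q.apply([1,0,0]);F=P-H*tz-.036*ax
print('flat top',proj(m,F-.0105*tz,True))
print('col',g[130:205,318].tolist())
a=-.031
for th,fx,z in((31,-.040,.063),(31,-.044,.063)): print(th,fx,delta(P,Q,fx,z,th,.001))
```

```text
[ 0.59493837 -0.17901517  0.04142535] 15.65 (array([-31.38,   0.8 ,  63.16,  31.01]), array([ 0.43, -0.29, -0.63]))
(array([-31.33,   0.77,  63.2 ,  31.02]), array([-0.06,  0.56, -1.26]))
tip pred -0.005 [318.79304949 176.60681191]
tip pred -0.0035 [318.79043796 178.76159799]
tip pred -0.002 [318.78782491 180.88889208]
flat top [320.49712235 198.68040286]
col [18, 13, 12, 22, 22, 15, 18, 17, 21, 21, 20, 7, 15, 13, 12, 18, 21, 25, 100, 122, 114, 79, 2, 20, 26, 15, 20, 44, 83, 107, 112, 70, 73, 93, 94, 100, 97, 103, 100, 112, 116, 94, 114, 113, 111, 110, 103, 86, 107, 113, 100, 81, 33, 25, 24, 28, 24, 22, 24, 71, 75, 70, 72, 74, 73, 73, 75, 77, 93, 125, 160, 165, 164, 162, 161]
31 -0.04 (array([-0.034, -0.005, -0.001]), array([-0.   ,  0.   ,  0.003]))
31 -0.044 (array([-0.05 , -0.008, -0.001]), array([-0.   ,  0.   ,  0.003]))
```

Request:
apply_moves(
  steps=[
    {"translation": [-0.008, -0.0015, 0], "rotation": [0, 0, 0]},
    {"translation": [-0.016, -0.003, 0], "rotation": [0, 0, 0]},
    {"translation": [-0.024, -0.004, 0], "rotation": [0, 0, 0]},
    {"translation": [-0.03, -0.0045, 0], "rotation": [0, 0, 0]},
    {"translation": [-0.034, -0.005, 0], "rotation": [0, 0, 0]},
    {"translation": [-0.034, -0.005, 0], "rotation": [0, 0, 0]},
    {"translation": [-0.034, -0.005, 0], "rotation": [0, 0, 0]},
    {"translation": [-0.034, -0.005, 0], "rotation": [0, 0, 0]},
    {"translation": [-0.034, -0.005, 0], "rotation": [0, 0, 0]},
    {"translation": [-0.034, -0.005, 0], "rotation": [0, 0, 0]},
  ],
)

```text
t: 16.53
eef_pos: [0.5867, -0.1803, 0.0415]
ee_rot: [-3.142, 0.542, -2.955]
force: [0.9, 0.0, 0.1]
width: 0.02
gripper_force: 40.0
```

```bash
cat > feel.py <<'E'
from plan import *
A=[];L=[]
for i in range(10):
    f=grab_frame('wrist');s=get_state();l,F=locf(s);A.append(F);L.append(l)
print(s['t'],'F local',np.mean(A,0).round(2),np.std(A,0).round(2),'flat',np.mean(L,0).round(2),s['width'])
cv2.imwrite('pics/last.png',f)
print(cv2.cvtColor(f,cv2.COLOR_BGR2GRAY)[130:205,318].tolist())
E
python3 feel.py
```

```text
17.0333 F local [ 1.   -0.17  0.01] [0.49 0.58 0.32] flat [-39.83   1.1   63.21  31.02] 0.020113960409669746
[16, 16, 19, 19, 16, 10, 11, 11, 13, 18, 14, 12, 12, 14, 4, 21, 22, 11, 19, 12, 23, 16, 14, 17, 14, 15, 12, 11, 18, 15, 24, 110, 113, 84, 17, 14, 17, 5, 83, 101, 99, 115, 103, 83, 85, 97, 99, 102, 109, 99, 113, 116, 103, 118, 110, 109, 105, 100, 87, 117, 108, 96, 87, 71, 74, 71, 74, 75, 95, 126, 159, 161, 164, 158, 162]
```

Request:
apply_moves(
  steps=[
    {"translation": [-0.004, -0.001, 0], "rotation": [0, 0, 0]},
    {"translation": [-0.008, -0.002, 0], "rotation": [0, 0, 0]},
    {"translation": [-0.012, -0.0025, 0], "rotation": [0, 0, 0]},
    {"translation": [-0.016, -0.003, 0], "rotation": [0, 0, 0]},
    {"translation": [-0.016, -0.003, 0], "rotation": [0, 0, 0]},
    {"translation": [-0.016, -0.003, 0], "rotation": [0, 0, 0]},
    {"translation": [-0.016, -0.003, 0], "rotation": [0, 0, 0]},
    {"translation": [-0.016, -0.003, 0], "rotation": [0, 0, 0]},
    {"translation": [-0.016, -0.003, 0], "rotation": [0, 0, 0]},
    {"translation": [-0.016, -0.003, 0], "rotation": [0, 0, 0]},
  ],
)

```text
t: 17.87
eef_pos: [0.5827, -0.1811, 0.0416]
ee_rot: [-3.142, 0.542, -2.955]
force: [2.3, 0.4, 0.5]
width: 0.0199
gripper_force: 40.0
```

```bash
python3 feel.py
```

```text
18.3667 F local [ 3.53 -0.55  0.89] [0.38 0.64 0.46] flat [-43.87   1.08  63.26  31.03] 0.0201545096462922
[26, 18, 20, 20, 9, 14, 12, 1, 20, 14, 22, 20, 20, 14, 26, 17, 13, 19, 23, 15, 23, 22, 21, 20, 15, 19, 15, 9, 13, 23, 21, 11, 21, 23, 16, 22, 20, 0, 58, 91, 114, 101, 119, 93, 91, 94, 96, 104, 105, 95, 99, 111, 101, 105, 110, 109, 107, 102, 89, 104, 102, 95, 79, 71, 71, 72, 74, 78, 94, 121, 157, 163, 161, 163, 161]
```

Run:
```python
from plan import *
P,Q,s=now()
for k in (.33,.67,1):print(k,[x.tolist() for x in delta(P,Q,-.0439-.0016*k,.0632-.0042*k,31-11*k,.0011)])
```

```text
0.33 [[-0.008, -0.001, -0.019], [-0.023, 0.12, 0.002]]
0.67 [[-0.017, -0.003, -0.039], [-0.046, 0.242, 0.002]]
1 [[-0.027, -0.005, -0.057], [-0.068, 0.361, 0.002]]
```

Request:
apply_moves(
  steps=[
    {"translation": [-0.004, -0.0005, -0.0095], "rotation": [-0.011, 0.06, 0]},
    {"translation": [-0.008, -0.001, -0.019], "rotation": [-0.023, 0.12, 0]},
    {"translation": [-0.012, -0.002, -0.029], "rotation": [-0.035, 0.181, 0]},
    {"translation": [-0.017, -0.003, -0.039], "rotation": [-0.046, 0.242, 0]},
    {"translation": [-0.022, -0.004, -0.048], "rotation": [-0.057, 0.302, 0]},
    {"translation": [-0.027, -0.005, -0.057], "rotation": [-0.068, 0.361, 0]},
    {"translation": [-0.027, -0.005, -0.057], "rotation": [-0.068, 0.361, 0]},
    {"translation": [-0.027, -0.005, -0.057], "rotation": [-0.068, 0.361, 0]},
    {"translation": [-0.027, -0.005, -0.057], "rotation": [-0.068, 0.361, 0]},
    {"translation": [-0.027, -0.005, -0.057], "rotation": [-0.068, 0.361, 0]},
  ],
)

```text
t: 19.2
eef_pos: [0.5776, -0.1825, 0.0283]
ee_rot: [-3.14, 0.352, -2.954]
force: [4.4, 1.3, 3.5]
width: 0.0196
gripper_force: 40.0
```

```bash
python3 feel.py
```

```text
19.7 F local [ 5.32 -0.28  3.5 ] [0.45 0.37 0.27] flat [-44.09   0.66  59.98  20.16] 0.01994451312884228
[14, 14, 17, 10, 17, 15, 23, 1, 18, 18, 16, 13, 18, 15, 24, 23, 17, 25, 17, 18, 12, 16, 23, 21, 9, 23, 11, 18, 18, 11, 19, 16, 20, 22, 19, 18, 18, 75, 105, 104, 66, 74, 122, 96, 67, 77, 95, 79, 101, 115, 102, 96, 116, 115, 121, 113, 112, 107, 92, 120, 110, 104, 97, 82, 80, 75, 80, 79, 84, 103, 141, 163, 166, 165, 164]
```

Run:
```python
from plan import *
P,Q,s=now()
print([x.tolist() for x in delta(P,Q,-.0468,.0585,20,.0011)])
```

```text
[[-0.011, -0.0, -0.007], [0.001, 0.006, 0.002]]
```

Request:
apply_moves(
  steps=[
    {"translation": [-0.002, 0, -0.001], "rotation": [0, 0, 0]},
    {"translation": [-0.004, 0, -0.002], "rotation": [0, 0, 0]},
    {"translation": [-0.006, 0, -0.003], "rotation": [0, 0, 0]},
    {"translation": [-0.008, 0, -0.005], "rotation": [0, 0, 0]},
    {"translation": [-0.011, 0, -0.007], "rotation": [0, 0, 0]},
    {"translation": [-0.011, 0, -0.007], "rotation": [0, 0, 0]},
    {"translation": [-0.011, 0, -0.007], "rotation": [0, 0, 0]},
    {"translation": [-0.011, 0, -0.007], "rotation": [0, 0, 0]},
    {"translation": [-0.011, 0, -0.007], "rotation": [0, 0, 0]},
    {"translation": [-0.011, 0, -0.007], "rotation": [0, 0, 0]},
  ],
)

```text
t: 20.53
eef_pos: [0.5761, -0.1827, 0.0275]
ee_rot: [-3.139, 0.354, -2.954]
force: [6.4, 1.4, 5.9]
width: 0.0199
gripper_force: 40.0
```

```bash
python3 feel.py
python3 - <<'E'
from plan import *
P,Q,s=now()
print([x.tolist() for x in delta(P,Q,-.0470,.0575,10,.0011)])
E
```

```text
21.0333 F local [ 6.36 -0.67  5.76] [0.45 0.38 0.52] flat [-45.57   0.74  59.07  20.3 ] 0.020180055301173404
[19, 19, 19, 14, 19, 15, 14, 16, 24, 17, 11, 20, 21, 17, 21, 13, 18, 19, 10, 11, 10, 24, 17, 15, 15, 28, 15, 19, 7, 14, 20, 7, 17, 14, 20, 21, 12, 18, 17, 15, 15, 45, 121, 113, 80, 67, 89, 98, 99, 119, 115, 101, 102, 118, 122, 118, 117, 104, 98, 100, 113, 106, 90, 99, 78, 80, 78, 80, 84, 90, 129, 155, 152, 157, 163]
[[-0.031, -0.004, -0.04], [-0.06, 0.338, 0.001]]
```

Run:
```python
from plan import *
P,Q,s=now()
print([x.tolist() for x in delta(P,Q,-.0457,.060,25,.0011)])
```

```text
[[0.009, 0.003, 0.02], [0.033, -0.153, 0.001]]
```

Request:
apply_moves(
  steps=[
    {"translation": [0.003, 0.001, 0.01], "rotation": [0.015, -0.07, 0]},
    {"translation": [0.009, 0.003, 0.02], "rotation": [0.033, -0.153, 0]},
    {"translation": [0.009, 0.003, 0.02], "rotation": [0.033, -0.153, 0]},
    {"translation": [0.009, 0.003, 0.02], "rotation": [0.033, -0.153, 0]},
    {"translation": [0.009, 0.003, 0.02], "rotation": [0.033, -0.153, 0]},
    {"translation": [0.009, 0.003, 0.02], "rotation": [0.033, -0.153, 0]},
    {"translation": [0.009, 0.003, 0.02], "rotation": [0.033, -0.153, 0]},
    {"translation": [0.009, 0.003, 0.02], "rotation": [0.033, -0.153, 0]},
    {"translation": [0.009, 0.003, 0.02], "rotation": [0.033, -0.153, 0]},
    {"translation": [0.009, 0.003, 0.02], "rotation": [0.033, -0.153, 0]},
  ],
)

```text
t: 21.87
eef_pos: [0.5772, -0.1816, 0.0317]
ee_rot: [3.14, 0.433, -2.956]
force: [6.4, 1.0, 2.8]
width: 0.02
gripper_force: 40.0
```

```bash
python3 feel.py
```

```text
22.3667 F local [6.82 0.78 3.89] [0.51 0.57 0.49] flat [-46.59   1.5   59.21  24.8 ] 0.0199178857640293
[12, 12, 14, 8, 23, 18, 26, 24, 18, 23, 9, 19, 20, 13, 12, 1, 20, 19, 18, 12, 14, 19, 17, 14, 5, 15, 19, 14, 21, 13, 20, 21, 18, 13, 10, 21, 21, 18, 9, 12, 22, 10, 17, 3, 20, 55, 93, 97, 101, 89, 97, 111, 112, 92, 115, 122, 117, 113, 109, 98, 100, 110, 108, 86, 89, 77, 77, 81, 80, 111, 162, 167, 165, 162, 163]
```

Request:
apply_moves(
  steps=[
    {"translation": [-0.001, -0.0005, 0.0005], "rotation": [0, 0, 0]},
    {"translation": [-0.002, -0.001, 0.001], "rotation": [0, 0, 0]},
    {"translation": [-0.003, -0.002, 0.002], "rotation": [0, 0, 0]},
    {"translation": [-0.004, -0.002, 0.002], "rotation": [0, 0, 0]},
    {"translation": [-0.005, -0.003, 0.002], "rotation": [0, 0, 0]},
    {"translation": [-0.005, -0.003, 0.002], "rotation": [0, 0, 0]},
    {"translation": [-0.005, -0.003, 0.002], "rotation": [0, 0, 0]},
    {"translation": [-0.005, -0.003, 0.002], "rotation": [0, 0, 0]},
    {"translation": [-0.005, -0.003, 0.002], "rotation": [0, 0, 0]},
    {"translation": [-0.005, -0.003, 0.002], "rotation": [0, 0, 0]},
  ],
)

```text
t: 23.2
eef_pos: [0.5758, -0.182, 0.0319]
ee_rot: [3.14, 0.433, -2.956]
force: [7.7, 2.9, 2.5]
width: 0.0201
gripper_force: 40.0
```

```bash
python3 feel.py
python3 - <<'E'
from plan import *
P,Q,s=now()
for th,z in((18,.0590),(12,.0585)):print([x.tolist() for x in delta(P,Q,-.0478,z,th,.0013)])
E
```

```text
23.7 F local [7.87 2.57 2.59] [0.45 0.39 0.39] flat [-48.04   1.34  59.51  24.78] 0.019779173721881625
[18, 6, 16, 14, 17, 17, 26, 24, 20, 25, 17, 16, 6, 13, 20, 15, 14, 24, 13, 25, 24, 16, 19, 17, 16, 17, 13, 9, 14, 17, 15, 13, 14, 14, 20, 9, 30, 18, 22, 10, 15, 20, 14, 17, 12, 10, 30, 80, 103, 100, 102, 111, 107, 97, 118, 120, 117, 111, 108, 87, 101, 112, 103, 87, 81, 77, 77, 77, 90, 123, 151, 158, 155, 154, 157]
[[-0.013, -0.003, -0.026], [-0.045, 0.222, 0.002]]
[[-0.028, -0.005, -0.048], [-0.082, 0.418, 0.002]]
```

Request:
apply_moves(
  steps=[
    {"translation": [-0.002, 0, -0.004], "rotation": [-0.007, 0.037, 0]},
    {"translation": [-0.004, -0.001, -0.009], "rotation": [-0.015, 0.074, 0]},
    {"translation": [-0.006, -0.001, -0.013], "rotation": [-0.022, 0.111, 0]},
    {"translation": [-0.008, -0.002, -0.017], "rotation": [-0.03, 0.148, 0]},
    {"translation": [-0.01, -0.002, -0.022], "rotation": [-0.037, 0.185, 0]},
    {"translation": [-0.013, -0.003, -0.026], "rotation": [-0.045, 0.222, 0]},
    {"translation": [-0.013, -0.003, -0.026], "rotation": [-0.045, 0.222, 0]},
    {"translation": [-0.013, -0.003, -0.026], "rotation": [-0.045, 0.222, 0]},
    {"translation": [-0.013, -0.003, -0.026], "rotation": [-0.045, 0.222, 0]},
    {"translation": [-0.013, -0.003, -0.026], "rotation": [-0.045, 0.222, 0]},
  ],
)

```text
t: 24.53
eef_pos: [0.5731, -0.183, 0.0256]
ee_rot: [-3.141, 0.315, -2.955]
force: [7.9, 3.0, 3.6]
width: 0.0196
gripper_force: 40.0
```

```bash
python3 feel.py
python3 - <<'E'
from plan import *
P,Q,s=now()
for th,z in((12,.0585),(6,.058)):print([x.tolist() for x in delta(P,Q,-.0478,z,th,.0013)])
E
```

```text
25.0333 F local [7.61 1.45 3.01] [0.49 0.39 0.62] flat [-47.35   0.98  59.16  18.03] 0.01964801111514322
[16, 29, 17, 18, 25, 11, 17, 20, 19, 19, 22, 17, 21, 15, 22, 13, 13, 18, 9, 13, 14, 23, 21, 15, 14, 20, 15, 21, 11, 17, 15, 23, 24, 11, 19, 21, 23, 23, 22, 9, 15, 16, 16, 53, 59, 72, 93, 79, 102, 118, 100, 89, 117, 123, 123, 121, 118, 105, 94, 112, 106, 99, 87, 93, 76, 78, 79, 79, 83, 114, 154, 156, 155, 156, 166]
[[-0.017, -0.002, -0.022], [-0.036, 0.198, 0.002]]
[[-0.034, -0.005, -0.042], [-0.073, 0.394, 0.002]]
```

Request:
apply_moves(
  steps=[
    {"translation": [-0.004, 0, -0.004], "rotation": [-0.006, 0.033, 0]},
    {"translation": [-0.007, -0.001, -0.008], "rotation": [-0.012, 0.066, 0]},
    {"translation": [-0.01, -0.001, -0.011], "rotation": [-0.018, 0.1, 0]},
    {"translation": [-0.013, -0.002, -0.015], "rotation": [-0.024, 0.132, 0]},
    {"translation": [-0.016, -0.002, -0.018], "rotation": [-0.03, 0.165, 0]},
    {"translation": [-0.018, -0.002, -0.022], "rotation": [-0.036, 0.198, 0]},
    {"translation": [-0.018, -0.002, -0.022], "rotation": [-0.036, 0.198, 0]},
    {"translation": [-0.018, -0.002, -0.022], "rotation": [-0.036, 0.198, 0]},
    {"translation": [-0.018, -0.002, -0.022], "rotation": [-0.036, 0.198, 0]},
    {"translation": [-0.018, -0.002, -0.022], "rotation": [-0.036, 0.198, 0]},
  ],
)

```text
t: 25.87
eef_pos: [0.5691, -0.1836, 0.0204]
ee_rot: [-3.141, 0.21, -2.955]
force: [8.6, 2.2, 4.4]
width: 0.02
gripper_force: 40.0
```

```bash
python3 feel.py
python3 - <<'E'
from plan import *
P,Q,s=now()
for th,z in((6,.058),(0,.0575)):print([x.tolist() for x in delta(P,Q,-.0478,z,th,.0013)])
E
```

```text
26.3667 F local [8.23 0.54 3.91] [0.61 0.52 0.43] flat [-47.55   1.07  58.83  12.05] 0.020124696708280283
[15, 15, 21, 19, 10, 21, 22, 21, 18, 12, 28, 20, 25, 13, 15, 23, 30, 20, 22, 21, 17, 21, 19, 0, 15, 3, 12, 16, 15, 12, 25, 25, 25, 13, 23, 14, 20, 16, 14, 19, 25, 7, 49, 114, 111, 89, 101, 127, 98, 90, 100, 116, 119, 126, 127, 115, 106, 97, 117, 107, 93, 95, 95, 81, 81, 82, 80, 81, 83, 104, 142, 152, 160, 162, 165]
[[-0.018, -0.002, -0.021], [-0.036, 0.199, 0.002]]
[[-0.037, -0.006, -0.039], [-0.073, 0.395, 0.002]]
```

Request:
apply_moves(
  steps=[
    {"translation": [-0.004, 0, -0.003], "rotation": [-0.005, 0.028, 0]},
    {"translation": [-0.006, -0.001, -0.006], "rotation": [-0.011, 0.056, 0]},
    {"translation": [-0.009, -0.001, -0.009], "rotation": [-0.016, 0.084, 0]},
    {"translation": [-0.012, -0.002, -0.012], "rotation": [-0.021, 0.112, 0]},
    {"translation": [-0.014, -0.002, -0.015], "rotation": [-0.026, 0.14, 0]},
    {"translation": [-0.016, -0.002, -0.018], "rotation": [-0.031, 0.17, 0]},
    {"translation": [-0.016, -0.002, -0.018], "rotation": [-0.031, 0.17, 0]},
    {"translation": [-0.016, -0.002, -0.018], "rotation": [-0.031, 0.17, 0]},
    {"translation": [-0.016, -0.002, -0.018], "rotation": [-0.031, 0.17, 0]},
    {"translation": [-0.016, -0.002, -0.018], "rotation": [-0.031, 0.17, 0]},
  ],
)

```text
t: 27.2
eef_pos: [0.5654, -0.1843, 0.0158]
ee_rot: [-3.141, 0.12, -2.955]
force: [7.9, 1.3, 5.0]
width: 0.0197
gripper_force: 40.0
```

```bash
python3 feel.py
python3 - <<'E'
from plan import *
P,Q,s=now()
for th,z in((3,.0575),(0,.057)):print([x.tolist() for x in delta(P,Q,-.0475,z,th,.0013)])
E
```

```text
27.7 F local [ 8.55 -0.28  4.03] [0.49 0.3  0.63] flat [-47.78   1.13  58.19   6.88] 0.01965586282933593
[13, 12, 17, 20, 18, 17, 5, 19, 20, 17, 19, 16, 20, 14, 21, 14, 25, 18, 13, 20, 11, 18, 17, 23, 22, 21, 22, 23, 17, 16, 21, 16, 5, 18, 20, 13, 24, 22, 10, 14, 15, 21, 15, 93, 102, 111, 118, 91, 105, 105, 108, 112, 119, 124, 119, 115, 114, 107, 112, 83, 96, 97, 82, 76, 72, 82, 83, 80, 85, 93, 136, 146, 150, 149, 151]
[[-0.011, -0.001, -0.014], [-0.023, 0.127, 0.002]]
[[-0.02, -0.003, -0.023], [-0.041, 0.226, 0.002]]
```

Request:
apply_moves(
  steps=[
    {"translation": [-0.003, 0, -0.003], "rotation": [-0.005, 0.03, 0]},
    {"translation": [-0.006, -0.001, -0.006], "rotation": [-0.011, 0.06, 0]},
    {"translation": [-0.009, -0.001, -0.01], "rotation": [-0.017, 0.095, 0]},
    {"translation": [-0.012, -0.002, -0.013], "rotation": [-0.023, 0.127, 0]},
    {"translation": [-0.015, -0.002, -0.016], "rotation": [-0.029, 0.16, 0]},
    {"translation": [-0.017, -0.003, -0.019], "rotation": [-0.035, 0.193, 0]},
    {"translation": [-0.019, -0.003, -0.021], "rotation": [-0.041, 0.226, 0]},
    {"translation": [-0.019, -0.003, -0.021], "rotation": [-0.041, 0.226, 0]},
    {"translation": [-0.019, -0.003, -0.021], "rotation": [-0.041, 0.226, 0]},
    {"translation": [-0.019, -0.003, -0.021], "rotation": [-0.041, 0.226, 0]},
  ],
)

```text
t: 28.53
eef_pos: [0.5603, -0.1852, 0.0101]
ee_rot: [-3.142, -0.001, -2.955]
force: [8.1, 1.8, 3.1]
width: 0.02
gripper_force: 40.0
```

```bash
python3 feel.py
python3 - <<'E'
from plan import *
P,Q,s=now()
for th,z in((0,.0565),(0,.0558)):print([x.tolist() for x in delta(P,Q,-.0425,z,th,.0008)])
E
```

```text
29.0333 F local [ 8.6  -0.6   2.73] [0.63 0.42 0.49] flat [-4.751e+01  1.210e+00  5.720e+01 -5.000e-02] 0.019758632837671913
[20, 28, 24, 12, 15, 23, 20, 12, 18, 9, 17, 22, 14, 5, 16, 18, 28, 13, 18, 20, 22, 21, 18, 21, 10, 21, 13, 19, 21, 19, 24, 4, 26, 15, 14, 21, 20, 18, 15, 16, 24, 14, 13, 94, 106, 95, 77, 97, 99, 100, 106, 111, 114, 112, 116, 107, 104, 101, 75, 95, 93, 84, 82, 71, 74, 81, 79, 81, 86, 90, 130, 140, 141, 142, 140]
[[0.02, 0.002, -0.003], [0.0, -0.002, 0.003]]
[[0.02, 0.002, -0.005], [0.0, -0.002, 0.003]]
```

Request:
apply_moves(
  steps=[
    {"translation": [0.004, 0.001, 0], "rotation": [0, 0, 0]},
    {"translation": [0.008, 0.001, 0], "rotation": [0, 0, 0]},
    {"translation": [0.012, 0.002, -0.001], "rotation": [0, 0, 0]},
    {"translation": [0.016, 0.003, -0.001], "rotation": [0, 0, 0]},
    {"translation": [0.02, 0.003, -0.002], "rotation": [0, 0, 0]},
    {"translation": [0.024, 0.004, -0.002], "rotation": [0, 0, 0]},
    {"translation": [0.025, 0.004, -0.002], "rotation": [0, 0, 0]},
    {"translation": [0.025, 0.004, -0.002], "rotation": [0, 0, 0]},
    {"translation": [0.025, 0.004, -0.002], "rotation": [0, 0, 0]},
    {"translation": [0.025, 0.004, -0.002], "rotation": [0, 0, 0]},
  ],
)

```text
t: 29.87
eef_pos: [0.5642, -0.1839, 0.009]
ee_rot: [3.14, -0.003, -2.956]
force: [5.6, 1.5, 4.4]
width: 0.0198
gripper_force: 40.0
```

```bash
python3 feel.py
```

```text
30.3667 F local [4.95 0.23 5.35] [0.48 0.35 0.66] flat [-43.28   1.6   56.1   -0.19] 0.019888378178089902
[26, 17, 29, 13, 23, 20, 17, 19, 25, 14, 28, 11, 25, 23, 11, 27, 13, 18, 12, 22, 9, 25, 23, 20, 23, 20, 13, 23, 24, 15, 10, 103, 110, 96, 86, 93, 42, 25, 26, 17, 16, 23, 9, 115, 126, 106, 83, 97, 98, 103, 103, 107, 113, 116, 117, 103, 105, 110, 80, 100, 91, 89, 81, 77, 74, 80, 83, 81, 86, 112, 143, 143, 145, 144, 145]
```

Request:
apply_moves(
  steps=[
    {"translation": [0.001, 0, 0.001], "rotation": [0, 0, 0]},
    {"translation": [0.002, 0, 0.002], "rotation": [0, 0, 0]},
    {"translation": [0.003, 0, 0.002], "rotation": [0, 0, 0]},
    {"translation": [0.004, 0, 0.002], "rotation": [0, 0, 0]},
    {"translation": [0.005, 0, 0.002], "rotation": [0, 0, 0]},
    {"translation": [0.006, 0, 0.002], "rotation": [0, 0, 0]},
    {"translation": [0.006, 0, 0.002], "rotation": [0, 0, 0]},
    {"translation": [0.006, 0, 0.002], "rotation": [0, 0, 0]},
    {"translation": [0.006, 0, 0.002], "rotation": [0, 0, 0]},
    {"translation": [0.006, 0, 0.002], "rotation": [0, 0, 0]},
  ],
)

```text
t: 31.2
eef_pos: [0.565, -0.1837, 0.009]
ee_rot: [3.139, -0.004, -2.956]
force: [2.9, 0.7, 3.2]
width: 0.0199
gripper_force: 40.0
```

```bash
python3 feel.py
```

```text
31.7 F local [ 2.58 -0.2   2.3 ] [0.63 0.67 0.74] flat [-42.25   1.61  56.19  -0.22] 0.02018201923884359
[16, 13, 14, 19, 20, 25, 23, 16, 16, 21, 18, 25, 22, 17, 26, 12, 20, 10, 21, 14, 15, 17, 19, 21, 9, 22, 21, 19, 8, 19, 33, 106, 105, 93, 93, 92, 25, 16, 24, 18, 22, 23, 19, 95, 112, 97, 77, 99, 102, 106, 107, 110, 113, 112, 114, 112, 108, 107, 81, 94, 91, 87, 81, 75, 70, 80, 83, 80, 87, 111, 143, 146, 142, 146, 144]
```

Request:
apply_moves(
  steps=[
    {"translation": [0, 0, 0], "rotation": [0, 0, 0]},
    {"translation": [0, 0, 0], "rotation": [0, 0, 0]},
    {"translation": [0, 0, 0], "rotation": [0, 0, 0]},
    {"translation": [0, 0, 0], "rotation": [0, 0, 0]},
    {"translation": [0, 0, 0], "rotation": [0, 0, 0]},
    {"translation": [0, 0, 0], "rotation": [0, 0, 0]},
    {"translation": [0, 0, 0], "rotation": [0, 0, 0]},
    {"translation": [0, 0, 0], "rotation": [0, 0, 0]},
    {"translation": [0, 0, 0], "rotation": [0, 0, 0]},
    {"translation": [0, 0, 0], "rotation": [0, 0, 0]},
  ],
  jaw=0.2,
)

```text
t: 32.53
eef_pos: [0.5652, -0.1837, 0.0091]
ee_rot: [3.139, -0.004, -2.956]
force: [-0.1, -0.3, -0.4]
width: 0.0353
gripper_force: 0.0
```

```bash
python3 feel.py
```

```text
33.0333 F local [ 0.16 -0.06  0.1 ] [0.3  0.48 0.5 ] flat [-42.22   1.57  56.3   -0.22] 0.035003930597526954
[19, 18, 25, 20, 24, 14, 22, 21, 18, 22, 16, 18, 22, 29, 16, 26, 19, 24, 16, 25, 18, 19, 18, 20, 25, 18, 10, 12, 22, 21, 15, 18, 20, 18, 25, 48, 111, 109, 93, 87, 77, 20, 19, 15, 16, 25, 24, 19, 104, 114, 101, 86, 97, 102, 107, 108, 114, 118, 116, 110, 112, 113, 104, 84, 100, 90, 88, 78, 76, 70, 82, 83, 83, 95, 120]
```

Request:
apply_moves(
  steps=[
    {"translation": [0, 0, 0.02], "rotation": [0, 0, 0]},
    {"translation": [0, 0, 0.05], "rotation": [0, 0, 0]},
    {"translation": [0, 0, 0.1], "rotation": [0, 0, 0]},
    {"translation": [0, 0, 0.16], "rotation": [0, 0, 0]},
    {"translation": [0, 0, 0.24], "rotation": [0, 0, 0]},
    {"translation": [0, 0, 0.34], "rotation": [0, 0, 0]},
    {"translation": [0, 0, 0.44], "rotation": [0, 0, 0]},
    {"translation": [0, 0, 0.5], "rotation": [0, 0, 0]},
    {"translation": [0, 0, 0.5], "rotation": [0, 0, 0]},
    {"translation": [0, 0, 0.5], "rotation": [0, 0, 0]},
  ],
)

```text
t: 33.87
eef_pos: [0.5659, -0.1838, 0.136]
ee_rot: [3.14, -0.001, -2.956]
force: [-1.0, 0.2, -1.0]
width: 0.0351
gripper_force: 0.0
```

Run:
```python
from plan import *
P,Q,s=now();print(P,s['force'],s['width'])
m=camera_model('wrist');w=grab_frame('wrist');T=grab_frame('top');S=grab_frame('side')
cv2.imwrite('pics/end_w.png',w);cv2.imwrite('pics/end_s.png',S)
hsv=cv2.cvtColor(w,cv2.COLOR_BGR2HSV)
g=cv2.cvtColor(w,cv2.COLOR_BGR2GRAY)
c0=-.0049
for nm,x,z in(('flat',-.036,.0665),('mid',0,.0665),('ring',.030,.0665),('tip',-.036,.056)):
    print(nm,proj(m,ctr+(x+c0)*ex+z*ez,True))
u=int(proj(m,ctr+c0*ex+.0665*ez,True)[0]);v=int(proj(m,ctr+(c0-.036)*ex+.0665*ez,True)[1])
print('v0',v-40,g[v-40:v+110:2,u].tolist())
for r in(v+6,v+16,v+26,v+36):print(r,u-36,g[r,u-36:u+38:2].tolist())
```

```text
[ 0.56594759 -0.1837622   0.13599713] [-1.00439013  0.18788027 -0.9960803 ] 0.03511869639387124
flat [317.48152794 160.8267654 ]
mid [317.57935146 200.55112541]
ring [317.65650832 231.63761311]
tip [317.47869343 159.11509036]
v0 120 [11, 17, 19, 25, 12, 13, 15, 9, 8, 49, 19, 95, 63, 6, 74, 88, 89, 76, 93, 75, 59, 114, 141, 138, 140, 140, 138, 140, 143, 141, 141, 140, 141, 139, 137, 137, 141, 141, 136, 142, 140, 139, 140, 140, 140, 139, 141, 139, 140, 142, 141, 142, 142, 142, 128, 119, 39, 17, 25, 6, 14, 18, 23, 4, 166, 206, 200, 206, 203, 199, 199, 201, 206, 164, 100]
166 281 [66, 65, 68, 67, 63, 60, 137, 141, 132, 130, 139, 22, 13, 98, 117, 130, 136, 138, 138, 139, 137, 132, 121, 111, 61, 12, 93, 118, 134, 130, 135, 71, 68, 71, 65, 72, 78]
176 281 [68, 66, 66, 66, 66, 62, 123, 136, 135, 131, 135, 53, 21, 104, 118, 130, 134, 137, 143, 138, 134, 133, 122, 109, 58, 19, 124, 120, 133, 133, 134, 72, 68, 64, 65, 66, 70]
186 281 [66, 63, 67, 67, 70, 68, 112, 137, 135, 133, 138, 48, 14, 98, 119, 130, 132, 139, 139, 139, 135, 127, 121, 109, 55, 10, 127, 121, 123, 133, 136, 62, 61, 65, 65, 69, 67]
196 281 [67, 63, 64, 67, 65, 64, 97, 139, 138, 129, 134, 76, 19, 97, 119, 131, 132, 139, 136, 137, 134, 132, 119, 110, 50, 11, 122, 119, 137, 127, 123, 64, 64, 67, 65, 68, 63]
```

```bash
python3 -c "
from station import *
print(job_done())"
```

```text
the job is handed in; nothing more can be done
None
```

I loaded the thicker cell into the charger's cradle and handed the job in at about 34 s. The last wrist picture shows it straight on the centre line with its button end under the lip; from the forces felt, the spring is pressed an estimated 5 mm now and peaked near 12.2 mm.

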